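# Draw out the dripper's drying tray

## Task

Two sliding trays stand ajar in the lacquer drying rack: hook your fingertips behind the front lip of the tray that carries the conical coffee dripper and draw it out fully to its stop, ready for decorating, and push the other tray, with the round bowl, fully home. Either tray may be done first. Do not pinch the lip of the dripper's tray, do not touch or tip the two pieces, let them ride along on their trays, and leave everything else on the table where it is.

Things in the scene. Friction and masses are not known exactly. Their poses are not given: they have to be found in the camera images.
- rack: low open wooden drying rack fixed to the table, 262 mm deep (x), 330 mm wide (y), 37 mm high (back board 50 mm), with two sliding trays side by side, centre lines at y = +77.5 and -77.5 mm. Origin on the table, midway between the trays, below the line of the lips when both are fully home; x points to the rack's back, away from the robot, y to the left, z up
- tray_l (a joint): sliding tray on the rack's left side (+y of the rack's middle): how far it is drawn out, in m, from 0 (fully home) to 0.14 (fully out, at its stop). It slides along the rack's x axis, out towards the rack's -x (the robot's side). It drags with about 1.5 N plus light damping, stays where it is left, and cannot be lifted or tipped
- tray_r (a joint): sliding tray on the rack's right side (-y of the rack's middle): how far it is drawn out, in m, from 0 (fully home) to 0.14 (fully out, at its stop). It slides along the rack's x axis, out towards the rack's -x (the robot's side). It drags with about 1.5 N plus light damping, stays where it is left, and cannot be lifted or tipped
- lip_l (a point): centre of the upright lip on the left tray's front edge; moves with the tray, axes as the rack's (x points from the lip back over the tray). Lip 130 mm wide (y), 12 mm thick (x); its top is 13 mm above this point, the tray's floor 13 mm below, the table 31 mm below. Floor bare for 60 mm behind it. To hook, all fingertips go down on its +x side; a finger on each side is a pinch
- lip_r (a point): centre of the upright lip on the right tray's front edge; moves with the tray, axes as the rack's (x points from the lip back over the tray). Lip 130 mm wide (y), 12 mm thick (x); its top is 13 mm above this point, the tray's floor 13 mm below, the table 31 mm below. Floor bare for 60 mm behind it. To hook, all fingertips go down on its +x side; a finger on each side is a pinch
- dripper_mid (a point): centre, half-way up, of the black conical coffee dripper: a cone open at the top, 94 mm across at the rim and 54 mm tall, on a flat round foot flange 84 mm across. It stands loose, upright, on the floor of one of the two trays, behind the lip; which one changes
- bowl_mid (a point): centre, half-way up, of the dark brown round bowl, 96 mm across and 48 mm tall, standing loose on the floor of the other tray
- glue: upright white squeeze bottle with an orange cap, 36 mm across, 85 mm tall; origin at the centre of its foot. A bystander: leave it alone
- teacup: green teacup without handle, 68 mm across, 62 mm tall; origin at the centre of its foot. A bystander: leave it alone
- rubbing_block: dark rubber rubbing block lying flat, 60 x 32 x 22 mm; origin at the centre of its underside. A bystander: leave it alone
- pin_jar: plain metal tin, 52 mm across, 50 mm tall; origin at the centre of its foot. A bystander: leave it alone
- brush: brush lying flat on the table, 160 mm long; origin at its middle, underside. A bystander: leave it alone
Mind the look-alikes: they are no part of the job. What is shaped like the part that bears bowl_mid but purple is not meant.

How it is judged (in metres and radians):
On the way:
1. the dripper's tray is being drawn out by fingertips that push on it with the whole hand's grasp centre behind its lip (not pinching the lip) ((((y of dripper_mid in the frame of lip_l between -0.05 and 0.05 m and x of dripper_mid in the frame of lip_l between 0.045 and 0.24 m) and x of the grasp point in the frame of lip_l between 0.008 and 0.09 m and contact force between the fingers and tray_l above 0.3 N and value of joint tray_l above 0.08 m) or ((y of dripper_mid in the frame of lip_r between -0.05 and 0.05 m and x of dripper_mid in the frame of lip_r between 0.045 and 0.24 m) and x of the grasp point in the frame of lip_r between 0.008 and 0.09 m and contact force between the fingers and tray_r above 0.3 N and value of joint tray_r above 0.08 m))), for 0.1 s.
At the end, for the whole second after the job is handed in: the tray carrying the dripper is drawn out at least 130 mm of its 140 mm, the tray carrying the bowl is within 8 mm of home, and both pieces stand upright (within 0.15 rad) and at rest on the floors of their own trays, within 50 mm of the tray's centre line and behind its lip ((((y of dripper_mid in the frame of lip_l between -0.05 and 0.05 m and x of dripper_mid in the frame of lip_l between 0.045 and 0.24 m) and (y of bowl_mid in the frame of lip_r between -0.05 and 0.05 m and x of bowl_mid in the frame of lip_r between 0.045 and 0.24 m) and value of joint tray_l above 0.13 m and value of joint tray_r below 0.008 m) or ((y of dripper_mid in the frame of lip_r between -0.05 and 0.05 m and x of dripper_mid in the frame of lip_r between 0.045 and 0.24 m) and (y of bowl_mid in the frame of lip_l between -0.05 and 0.05 m and x of bowl_mid in the frame of lip_l between 0.045 and 0.24 m) and value of joint tray_r above 0.13 m and value of joint tray_l below 0.008 m)) and angle between each of dripper_mid, bowl_mid's own z axis and vertical below 0.15 rad and height (world z) of dripper_mid between 0.037 and 0.053 m and height (world z) of bowl_mid between 0.034 and 0.05 m and linear speed of each of dripper, bowl below 0.02 m/s); the robot touches nothing.
It fails at once if the dripper or the bowl is touched by the robot (contact force between any of the fingers, the arm and dripper above 0.5 N or contact force between any of the fingers, the arm and bowl above 0.5 N).
It fails at once if the dripper or the bowl is lifted or tipped (height (world z) of dripper_mid above 0.06 m or height (world z) of bowl_mid above 0.057 m or angle between any of dripper_mid, bowl_mid's own z axis and vertical above 0.35 rad).
It fails at once if a bystander is moved by more than 20 mm (distance of any of glue, teacup, rubbing_block, pin_jar, brush from where it was at the start of the episode above 0.02 m).
It also fails if it takes over 38 s, if anything falls off the work surface, if the arm or the gripper's body presses on something with over 40 N, if the wrist force passes 120 N, or if a joint passes its speed limit or range.

## Robot

A 6-joint arm with a two-finger parallel gripper is mounted at the origin on the work surface. World frame = base frame: x ahead of the robot, y to its left, z up, the work surface at z = 0. Lengths are in mm, angles in rad, forces in N, time in s.
With the tool pointing down it reaches from about 425 to 950 mm from the base axis. Payload 14.7 kg.
Tool frame: the origin (TCP) lies at the very end of the fingers, on their centre line; the grasp point (between the pads) lies 19 mm behind it; z points along the fingers, y is the line along which they close (so a half turn about z gives the same grasp; the last joint's range is limited). The gripper opens to 85 mm and grips with 20 to 120 N. Pads are 22 mm wide; open, the fingers measure 114 mm over their backs; the gripper's body (76 mm by 85 mm) begins 54 mm behind the grasp point. The pads swing forward as they close: fully open they stand 13 mm farther back than shut.
Start: joints at [-1.228, 0.48, 1.596, -0, 1.065, -0.047], TCP at [247.017, -601.228, 231.297] pointing down, gripper open.
Joint ranges: [-2.75, 2.75], [-0.82, 2.05], [0.23, 2.67], [-1.56, 4.7], [0.09, 2.69], [-2.92, 2.92]. Speed limits (rad/s): [1.89, 1.89, 2.39, 3.01, 3.01, 3.01].

## Interface

Orientations are given as a 3x3 rotation matrix whose columns are the frame's x, y, z axes.
In Python, from bench import manip gives the robot as it stands. Calls block until the motion is done:
- manip.move_ptp(position, orientation): joint-space move of the TCP to a pose.
- manip.line_to(position, rate=150, rotation=None): straight line of the TCP; rotation=None keeps the orientation; rate is the mean speed in mm/s.
- manip.movej(angles): joint-space move.
- manip.grip(opening, newtons=None): opening from 0.0 (shut) to 1.0 (fully open); newtons is the grip in N (None keeps the last); returns when the fingers have stopped.
- manip.wait(seconds).
- manip.ik(position, orientation): joint angles nearest the present ones, or None.
- manip.get_state(): the state.
- manip.camera(name): name is "scene" or "top"; returns a dict with "image" (400x640x3 uint8, blue, green, red), "fovy" (degrees; the focal length in pixels is half the picture's height over the tangent of half this angle, whatever the lens; pixels are square), "cx", "cy" (the principal point, pixels), "k1" (the pictures are not rectified: a ray, as slopes to the right and down, at radius r is drawn at 1 + k1 r^2 times it, then the intrinsics apply), "extrinsics" (4x4, takes a point from world to camera coordinates). Camera axes: x right, y down, z forward; pixel columns grow to the right and rows downward; lengths in mm; the calibration is good to about 2 mm. A picture is of the moment at which its call begins. There is no depth.
A pose or a line that the arm cannot do raises manip.IKError and nothing moves.
- manip.hand_in(): hands the job in; it is judged then, once.
The state is a dict: "clock": time; "qpos": joint angles; "joint_vel": joint speeds; "joint_efforts": joint torques, N m; "ee_pos": TCP position; "eef_rot": TCP orientation; "wrist_force": force on the tool from outside, world axes, zero at the start; "wrist_torque": the same for the moment, N m; "gripper_width": opening from 0.0 (shut) to 1.0 (fully open); "grasp_force": force on a finger pad.
Only numpy, scipy, OpenCV 4.12 (cv2) and the standard library are available. Lean on these libraries where they do the work, as an engineer would, in place of code of your own. Each camera call takes 0.05 s, during which the arm holds its last target. There are 200 camera calls.

## Working session

There is one attempt and no reset: what is moved stays moved. The work goes in short steps, each a Python script; the robot and the scene stay as the last script left them, time stands still between calls to the robot, and variables do not carry over. Pictures are saved under pics/ and viewed, at most 10 in all, crops included, and the job is handed in when it is done.

```bash
mkdir -p pics; cat > h.py <<'E'
import numpy as np, cv2
from bench import manip
def K(c):
    f=200/np.tan(np.radians(c["fovy"])/2); return np.array([[f,0,c["cx"]],[0,f,c["cy"]],[0,0,1.]])
def cast(c,px,z):
    p=(np.array(px,float).reshape(-1,2)-[c["cx"],c["cy"]])/K(c)[0,0]
    u=p.copy()
    for _ in range(20): u=p/(1+c["k1"]*(u**2).sum(1,keepdims=True))
    E=np.array(c["extrinsics"]);R,t=E[:3,:3],E[:3,3]
    d=np.c_[u,np.ones(len(u))]@R; o=-R.T@t
    return o+d*((z-o[2])/d[:,2])[:,None]
def proj(c,P):
    E=np.array(c["extrinsics"]);q=np.atleast_2d(P)@E[:3,:3].T+E[:3,3]
    u=q[:,:2]/q[:,2:]; u=u*(1+c["k1"]*(u**2).sum(1,keepdims=True))
    return u*K(c)[0,0]+[c["cx"],c["cy"]]
E
python3 - <<'E'
from h import *
for n in("scene","top"):
    c=manip.camera(n); cv2.imwrite(f"pics/{n}0.png",c["image"])
    E=np.array(c["extrinsics"]); print(n,c["fovy"],c["k1"],(-E[:3,:3].T@E[:3,3]).round(),E[:3,:3].round(2).tolist())
print(manip.get_state()["clock"])
E
```

```text
scene 47.97411912283223 -0.03962351509931298 [1312. -439.  672.] [[0.55, 0.83, 0.02], [0.5, -0.31, -0.81], [-0.67, 0.46, -0.59]]
top 45.449097233521 -0.14780936352122784 [ 530.   47. 1095.] [[0.01, -1.0, 0.01], [-1.0, -0.01, -0.08], [0.08, -0.01, -1.0]]
0.1
```

View pics/top0.png

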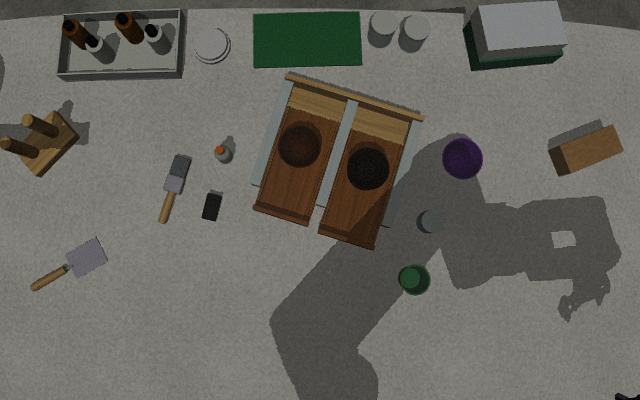

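View pics/scene0.png

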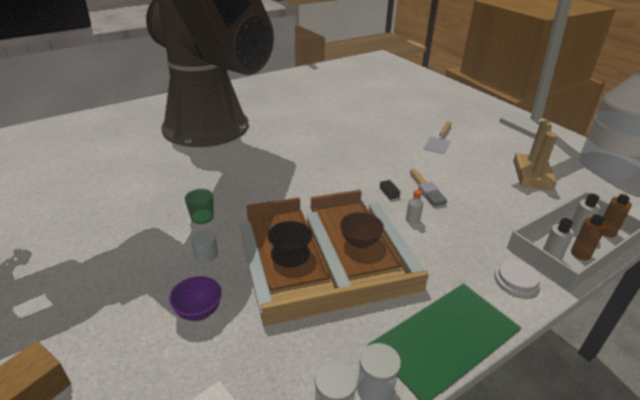

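The top view shows two dark round pieces in the rack: one at (300,145) in the left tray is brown, and one at (368,168) in the right tray is black. A purple bowl at (462,158) is the look-alike. I'll use one enlarged crop to confirm which is which and to read the lip corners.

```bash
python3 - <<'E'
import cv2,numpy as np
a=cv2.imread("pics/top0.png")[125:260,240:400]; b=cv2.imread("pics/scene0.png")[180:290,235:395]
a=cv2.resize(a,None,fx=4,fy=4,interpolation=cv2.INTER_CUBIC)
a=np.clip(a*1.7,0,255).astype(np.uint8)
for i in range(0,160,20): cv2.putText(a,str(240+i),(i*4,10),0,.35,(0,255,255)); cv2.line(a,(i*4,0),(i*4,6),(0,255,255))
for i in range(15,135,20): cv2.putText(a,str(125+i),(0,i*4),0,.35,(0,255,255)); 
cv2.imwrite("pics/cropt.png",a)
cv2.imwrite("pics/crops.png",np.clip(cv2.resize(b,None,fx=4,fy=4,interpolation=cv2.INTER_CUBIC)*1.7,0,255))
E
```

```text
[ WARN:0@0.081] global loadsave.cpp:1063 imwrite_ Unsupported depth image for selected encoder is fallbacked to CV_8U.
```

View pics/cropt.png

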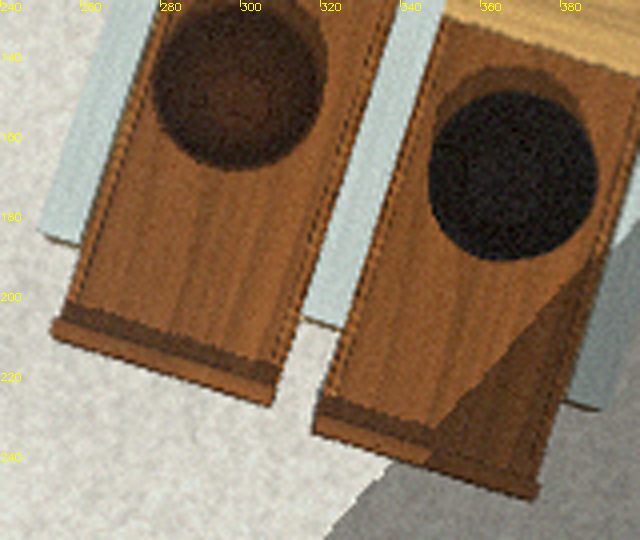

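View pics/crops.png

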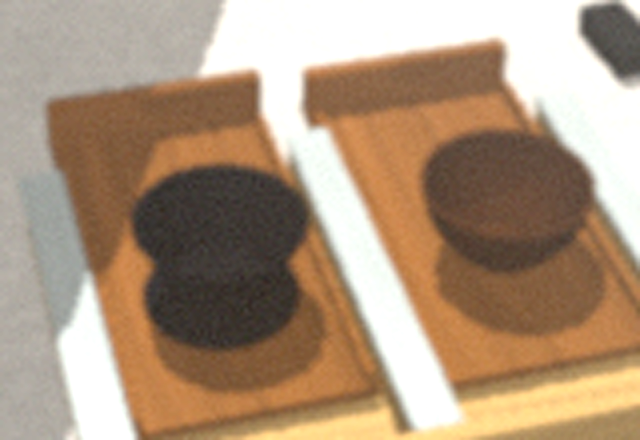

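The crops confirm it. The black cone with a foot flange (the dripper) is in the right tray and the brown bowl is in the left one. The top-front lip corners are at (253,208.7) and (307.8,226.5) on the left, and (318.3,233.2) and (373.8,249.8) on the right.

```bash
cat >> h.py <<'E'
def frame(c,pl,pr):  # top front corners of a lip -> centre, axes
    P=cast(c,[pl,pr],44); ey=P[0]-P[1]; L=np.linalg.norm(ey); ey/=L; ex=np.cross(ey,[0,0,1]); 
    return P.mean(0)+6*ex, ex, ey, L
E
python3 - <<'E'
from h import *
c=manip.camera("top")
l=frame(c,(253,208.7),(307.8,226.5)); r=frame(c,(318.3,233.2),(373.8,249.8))
for f in(l,r): print(f[0].round(1),f[1].round(3),"len",f[3].round(1),"yaw",np.arctan2(f[1][1],f[1][0]).round(4))
ex=l[1]+r[1]; ex/=np.linalg.norm(ex); ey=np.cross([0,0,1],ex)
d=l[0]-r[0]; print("sep y",d@ey,"x diff",d@ex)
# rail front ends & back board (top z 37 rails; front of left rail, mid rail right edges)
q=cast(c,[(250,184),(325,206),(390,227)],37); print("rail fronts rel r lip",((q-r[0])@ex).round(1))
b=cast(c,[(286,73),(424,116)],50); print("back board rel r lip x",((b-r[0])@ex).round(1), "y",((b-r[0])@ey).round(1))
print("dripper rim/bowl rim rel own lip:",[((cast(c,[(368,168)],72)[0]-r[0])@v).round(1) for v in(ex,ey)],[((cast(c,[(300,145)],66)[0]-l[0])@v).round(1) for v in(ex,ey)])
for n,px in(("cup",(413,280)),("tin",(430,222)),("block",(212,207)),("glue",(222,152))):print(n,((cast(c,[px],30)[0]-r[0])@np.c_[ex,ey]).round())
R=np.c_[ex,-ey,[0,0,-1]]
for s in (R,np.c_[-ex,ey,[0,0,-1]]):
  for nm,f,dx in(("r hook",r,25),("r -60",r,-35),("r -90",r,-65),("r -110",r,-85),("l push",l,-40)):
    p=f[0]+dx*ex; p[2]=26; print(nm,p.round(),np.hypot(*p[:2]).round(),[None if (k:=manip.ik(p,s)) is None else np.round(k,2)])
E
```

```text
[592.5 102.5  44. ] [ 0.954 -0.3    0.   ] len 127.3 yaw -0.3046
[541.  -42.6  44. ] [ 0.96  -0.279  0.   ] len 127.7 yaw -0.2832
sep y 153.77452203903795 x diff 7.189337483508531
rail fronts rel r lip [52.8 55.7 54.1]
back board rel r lip x [318. 317.] y [241.3 -86.8]
dripper rim/bowl rim rel own lip: [np.float64(159.6), np.float64(3.0)] [np.float64(157.6), np.float64(5.7)]
cup [ -44. -170.]
tin [  92. -170.]
block [-22. 309.]
glue [104. 327.]
r hook [565. -50.  26.] 567.0 [array([-0.14,  0.65,  1.94, -0.  ,  0.55,  1.72])]
r -60 [508. -33.  26.] 509.0 [array([-0.12,  0.6 ,  2.08, -0.  ,  0.46,  1.74])]
r -90 [479. -24.  26.] 479.0 [array([-0.11,  0.58,  2.14, -0.  ,  0.42,  1.75])]
r -110 [460. -18.  26.] 460.0 [array([-0.11,  0.57,  2.19, -0.  ,  0.39,  1.76])]
l push [554. 114.  26.] 566.0 [array([ 0.15,  0.65,  1.94, -0.  ,  0.55,  2.01])]
r hook [565. -50.  26.] 567.0 [array([-0.14,  0.65,  1.94, -0.  ,  0.55, -1.42])]
r -60 [508. -33.  26.] 509.0 [array([-0.12,  0.6 ,  2.08, -0.  ,  0.46, -1.4 ])]
r -90 [479. -24.  26.] 479.0 [array([-0.11,  0.58,  2.14, -0.  ,  0.42, -1.39])]
r -110 [460. -18.  26.] 460.0 [array([-0.11,  0.57,  2.19, -0.  ,  0.39, -1.38])]
l push [554. 114.  26.] 566.0 [array([ 0.15,  0.65,  1.94, -0.  ,  0.55, -1.13])]
```

Checks agree with the given sizes: the trays measure 154 mm apart (given as 155), the lips 127 mm (130), and the rails to the back board 264 mm (262). Next I'll hook behind the right lip and draw it out until the force rises.

```bash
cat >> h.py <<'E'
a=-0.294; ex=np.array([np.cos(a),np.sin(a),0]); ey=np.array([-np.sin(a),np.cos(a),0])
R=np.c_[-ex,ey,[0,0,-1.]]
LR=np.array([541,-42.6,0]); LL=np.array([592.5,102.5,0])
Z=np.array([0,0,1.])
def st(): s=manip.get_state(); return s, np.array(s["wrist_force"])
E
python3 - <<'E'
from h import *
manip.grip(0.0)
p=LR+30*ex
manip.move_ptp(p+130*Z,R); _,f0=st()
manip.line_to(p+70*Z,200); manip.line_to(p+27*Z,80)
s,f=st(); print(s["clock"],np.array(s["ee_pos"]).round(1),(f-f0).round(2))
d=30
while d>-100:
    d-=20 if d>-35 else 5
    manip.line_to(LR+d*ex+27*Z,80 if d>-35 else 40)
    s,f=st(); fx=(f-f0)@ex; print(d,round(s["clock"],2),round(((np.array(s["ee_pos"])-LR)@ex),1),(f-f0).round(1))
    if fx>14 or f[2]-f0[2]>25: break
c=manip.camera("top"); cv2.imwrite("pics/top1.png",c["image"])
E
```

```text
4.35 [569.7 -51.3  26.9] [ 0.62 -0.31  0.08]
10 4.75 10.0 [-0.2  1.   1.3]
-10 5.15 -10.0 [0.5 0.5 0.6]
-30 5.55 -30.1 [0.3 0.4 0.4]
-50 6.2 -50.2 [-0.4  0.6 -0.2]
-55 6.47 -55.4 [0.6 1.  0.1]
-60 6.75 -60.5 [1.  0.5 0.9]
-65 7.03 -65.4 [0.1 1.3 0.6]
-70 7.3 -66.9 [12.6 -5.4 -8. ]
-75 7.58 -67.1 [ 30.6 -14.  -18.6]
```

View pics/top1.png

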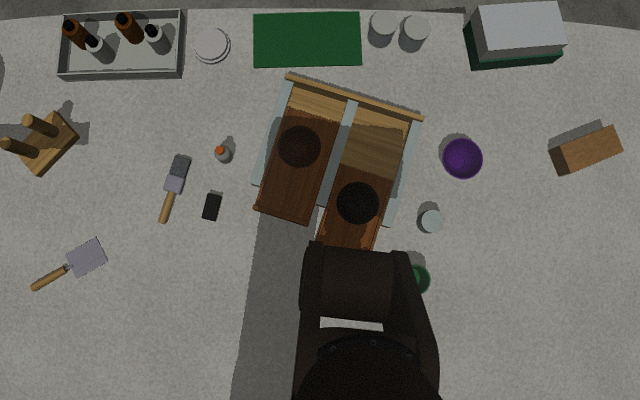

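The picture shows the dripper's tray drawn out to its stop. Resistance rose sharply after about 84 mm of travel, and the dripper rode along to (357,203). I'll unload, lift out, and push the left tray home.

```bash
python3 - <<'E'
from h import *
q=LR-58*ex
manip.line_to(q+27*Z,60); manip.line_to(q+130*Z,150)
p=LL-48*ex
manip.move_ptp(p+130*Z,R); _,f0=st()
manip.line_to(p+70*Z,200); manip.line_to(p+27*Z,100)
d=-48
while d<55:
    d+=15 if d<10 else 5
    manip.line_to(LL+d*ex+27*Z,80 if d<10 else 40)
    s,f=st(); fx=(f-f0)@ex; print(d,round(s["clock"],2),round(((np.array(s["ee_pos"])-LL)@ex),1),(f-f0).round(1))
    if fx<-14 or abs(f[2]-f0[2])>25: break
d-=25
manip.line_to(LL+d*ex+27*Z,80); manip.line_to(LL+d*ex+130*Z,150)
manip.move_ptp(np.array([400,-420,230.]),R)
c=manip.camera("top"); cv2.imwrite("pics/top2.png",c["image"]); print(manip.get_state()["clock"])
E
```

```text
-33 10.93 -32.1 [-1.4  1.1  0.5]
-18 11.28 -17.7 [-0.5  0.6  1. ]
-3 11.62 -2.7 [-0.8  0.7 -0.2]
12 12.14 12.3 [0.4 0.7 0.2]
17 12.42 17.4 [ 0.3  0.5 -0.4]
22 12.69 22.4 [-0.1  0.4  0.8]
27 12.97 27.4 [0.1 0.1 0.4]
32 13.24 32.4 [ 0.  -0.2 -0.2]
37 13.52 32.5 [-22.7  12.   14.7]
16.9
```

View pics/top2.png

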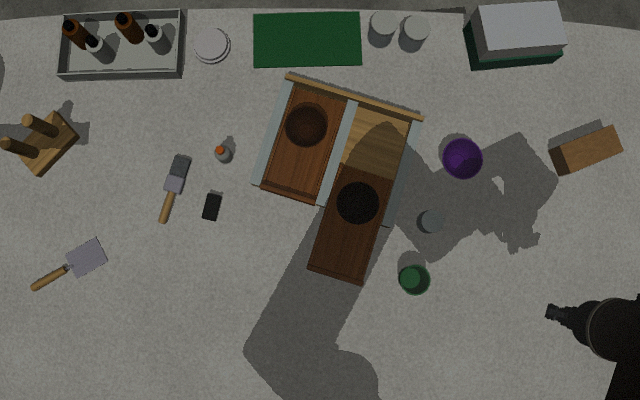

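The right tray is fully out with its front edge at about (307,269)–(363,286). The left tray is home with its lip level with the rail fronts, and the pieces and bystanders are undisturbed. The two stops came out about 141 mm apart against the 140 mm expected, so I'm handing in.

```bash
python3 -c "
from h import *
print(manip.hand_in())"
```

```text
the job is handed in; nothing more can be done
None
```

I hooked the dripper's tray (right) behind its lip and drew it out to its stop, pushed the bowl's tray (left) fully home, and handed the job in at about 17 s; the hand-in returned no verdict.

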